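# Walk the heavy specimen base round to the scanner fence

### The job

The heavy concrete specimen base stands askew in front of the scanner. Without gripping or lifting it and without touching the sherd on top, walk it round with pushes at alternate corners until its sherd-side long face is square to the aluminium fence, still standing clear of the fence; do not let it run into the fence while askew. Then push it up flat against the fence, so that it ends centred in front of the scanner's dark window, and leave the jar, the carton and the brush where they are.

Things in the scene. Friction and masses are not known exactly. Their poses are not given: they have to be found in the camera images.
- base: Heavy rough grey concrete block, about 0.8 to 1.0 kg, 98 mm (its x) by 140 mm (its y) by 32 mm high, too wide to grip, loose on the table, with a small terracotta sherd standing near one long edge. Origin: centre of its underside. Its x axis points out of its front, the long vertical face on the sherd's side; z is up. It slides and turns on the table only when pushed (some 4 to 14 N, varying with friction and place) and stops at once.
- sherd: Terracotta pottery sherd, about 60 mm wide (along the base's y), 8 mm thick and 37 mm high, fixed upright in two small clips on top of the base, its top 69 mm above the table. Origin: centre of its foot, 30 mm in front of the base's centre and 32 mm above the table. Not to be touched.
- front_left (a point): Left end of the base's front face: 49 mm forward (base x) and 70 mm left (base +y) of its centre, at half its height (16 mm).
- front_right (a point): Right end of the base's front face: 49 mm forward (base x) and 70 mm right (base -y) of its centre, at half its height (16 mm).
- fence: Fixed aluminium bar, 320 mm long (its y), 18 mm thick, 22 mm high; position and yaw vary. Origin: foot of its near face, mid-length. Its x axis points from the near face to the white scanner fixed behind it (230 mm wide, 111 mm high, front 107 mm beyond the near face, dark window straight ahead of the origin). The base stands at negative x; it faces the fence when both x axes agree.
- jar: Closed jar, 52 mm wide, 62 mm high, loose, standing to the left of the work. Origin: centre of its underside. A bystander.
- carton: Open cardboard specimen tray, 85 by 110 mm, 35 mm high, loose, to the right of the work. Origin: centre of its underside. A bystander.
- brush: Hand brush lying flat on the table at the left. 200 mm long (its x), 42 mm wide, 20 mm high, handle towards -x. Origin: under its middle. A bystander.
Mind the look-alikes: they are no part of the job. There is more than one size of the base; the job needs the largest.

How it is judged:
By the outcome, as a careful person would: the job done as asked, in the order asked, and still so for the second after the job is handed in, with the robot touching nothing.
It also fails if it takes over 64 s, if anything falls off the work surface, if the arm or the gripper's body presses on something with over 40 N, if the wrist force passes 120 N, or if a joint passes its speed limit or range.

### The arm

A 6-joint arm with a two-finger parallel gripper is mounted at the origin on the work surface. World frame = base frame: x ahead of the robot, y to its left, z up, the work surface at z = 0. Lengths are in m, angles in rad, forces in N, time in s.
With the tool pointing down it reaches from about 0.375 to 0.9 m from the base axis. Payload 3.1 kg.
Tool frame: the origin (TCP) lies midway between the tips of the shut fingers; the grasp point (between the pads) lies 19 mm behind it (manip.hold_point_z is the distance from the TCP to the grasp point, in m); x points along the fingers, y is the direction in which the jaws open and shut, and the axes are right-handed (so a half turn about x gives the same grasp; the last joint's range is limited). The gripper opens to 85 mm and grips with 20 to 120 N. Pads are 22 mm wide; open, the fingers measure 114 mm over their backs; the gripper's body (76 mm by 85 mm) begins 54 mm behind the grasp point. The pads swing forward as they close: fully open they stand 13 mm farther back than shut.
Start: joints at [1.119, 0.527, 1.433, -0, 1.181, -0.178], TCP at [0.169, 0.602, 0.231] pointing down, gripper open.
Joint ranges: [-3.08, 3.08], [-0.75, 2.2], [0.22, 2.44], [-1.43, 4.57], [0, 2.65], [-2.85, 2.85]. Speed limits (rad/s): [2.79, 2.79, 3.14, 3.14, 3.14, 3.14].

### API

Orientations are given as a unit quaternion [x, y, z, w].
In Python, from station import manip, snapshot gives the robot as it stands.
- The arm moves only by the tool play_rows, never from a script. Its argument "series" is a list of rows, each a list of 4 numbers: the shift along the tool's x, y, z in m, then the turn about the tool's x in degrees. In form: [[tx, ty, tz, spin], ...]. A call has 1 to 20 rows; each row is the pose to reach, as a shift and turn from the pose measured when the call began, along the tool's axes at that moment; what a row does not reach only later rows make up. A row lasts 1/10 s, in which the tool goes at most 50 mm and 8.59 degrees, less where a joint would pass 70% of its speed; a pose out of reach is approached as far as the arm can. A call with a gripper value outside its range is refused whole. "claw" is the opening in per cent of the stroke, from 0 (shut) to 100 (fully open), set as the call begins (left out, the last holds). The fingers move at their own pace and stop on an object; "force" is the grip in N (left out, the last holds). Time passes only in rows, so rows that repeat a pose let the fingers close. It gives the time, the measured TCP pose, the force and the opening at its end, in the units of the state.
- manip.sense(): the state, without advancing time (a new reading comes with each control period).
- snapshot(name): name is "side" or "top" or "wrist"; returns a dict with "image" (384x512x3 uint8, blue, green, red), "depth" (384x512 float32, m along the optical axis (not along the pixel's ray), 0 where there is no reading), "fov_y" (degrees; the focal length in pixels is half the picture's height over the tangent of half this angle, whatever the lens; pixels are square), "cx", "cy" (the principal point, pixels), "R" (3x3) and "t" (3): a world point X has camera coordinates R X + t. Camera axes: x right, y down, z forward; pixel columns grow to the right and rows downward; lengths in m; the calibration is good to about 2 mm. A picture is of the moment at which its call begins.
- manip.sign_off(): hands the job in, once; it reports no verdict.
The state is a dict: "t": time; "q": joint angles; "qd": joint speeds; "tau": joint torques, N m; "tcp_pos": TCP position; "tool_rot": TCP orientation; "force": force on the tool from outside, world axes, zero at the start; "ft_torque": the same for the moment, N m; "finger_gap": opening from 0.0 (shut) to 1.0 (fully open).
Only numpy, scipy, OpenCV 4.12 (cv2) and the standard library are available. Lean on these libraries where they do the work, as an engineer would, in place of code of your own. Each camera call takes 0.05 s, during which the arm holds its last target.

## Working session

There is one attempt and no reset: what is moved stays moved. The work goes in short steps, Python scripts to look and compute and a tool call to move; the robot and the scene stay as the last step left them, time stands still between calls to the robot, and variables do not carry over. Pictures are saved under pics/ and viewed, and the job is handed in when it is done.

Besides the shell and the picture viewer there is one more tool, called after ">>>" as a command line: name --pt "numbers of a row" for each row, then --argument value for the rest. play_rows: Moves the arm, as the interface text tells. Its arguments: {"type":"object","properties":{"series":{"type":"array","items":{"type":"array","items":{"type":"number"}}},"claw":{"type":"number"},"force":{"type":"number"}},"required":["series"]}

```bash
ls; mkdir -p pics; python3 - <<'E'
from station import manip, snapshot
import cv2,numpy as np,pickle
s=manip.sense(); print(s)
for n in ("top","side"):
    d=snapshot(n); cv2.imwrite(f"pics/{n}0.png",d["image"]); pickle.dump(d,open(f"{n}0.pkl","wb")); print(n,d["fov_y"],d["cx"],d["cy"],d["R"],d["t"])
E
```

```text
pics
{'t': 0.0, 'q': array([ 1.11852197e+00,  5.28471217e-01,  1.43388190e+00, -2.48291317e-06,
        1.18141739e+00, -1.78506170e-01]), 'qd': array([-1.16488847e-03,  9.04965010e-06,  2.25878429e-04,  1.52304121e-03,
        1.57254676e-03,  1.26054552e-03]), 'tau': array([-9.39724632e-04, -4.42345047e+01, -1.78025919e+01, -3.27498692e-04,
        8.39429442e-03,  3.02074632e-06]), 'tcp_pos': array([0.16863625, 0.60108169, 0.23033701]), 'tool_rot': array([ 0.09575704,  0.7007302 , -0.09722156,  0.70025406]), 'force': array([-0.13702554, -0.66753328,  0.17398245]), 'ft_torque': array([-0.0436909 , -0.03529684, -0.03139514]), 'finger_gap': 0.9974484014416138}
top 56.95524538662774 254.68700938374013 192.07004779562618 [[ 0.01736004 -0.99977418  0.01225617]
 [-0.98797722 -0.019036   -0.1534231 ]
 [ 0.15362176 -0.00944539 -0.98808458]] [0.023561   0.54416127 0.82565129]
side 49.02928686631936 259.3655935247154 182.38491286147806 [[ 0.99822752 -0.05633021  0.01920246]
 [-0.01916822 -0.60978088 -0.79233822]
 [ 0.05634187  0.79056574 -0.6097798 ]] [-0.55238276  0.08525817  1.10839777]
```

View pics/top0.png

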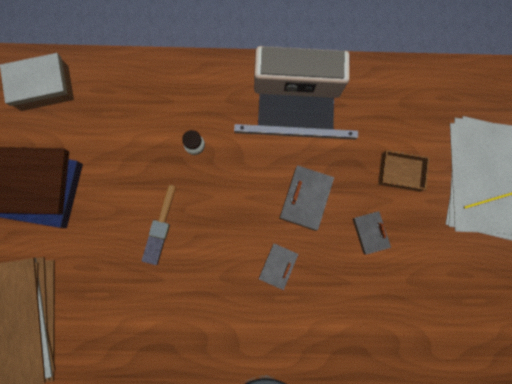

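View pics/side0.png

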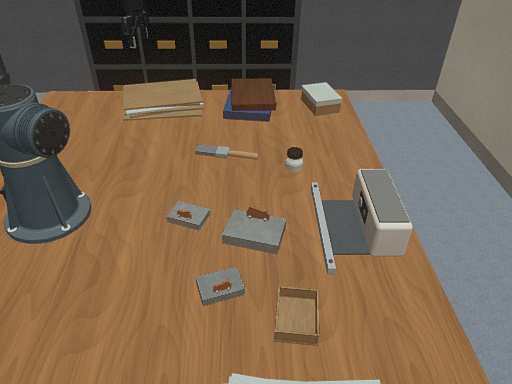

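The big block at (307,198) in the top view is the largest. The two at (372,232) and (279,265) are the small look-alikes, and the carton is at (403,171). I'll check this choice in a close crop.

```bash
cat > h.py <<'E'
from station import manip, snapshot
import cv2,numpy as np,pickle
from scipy.spatial.transform import Rotation as Rn
def f(d): return 192/np.tan(np.radians(d["fov_y"]/2))
def ray(d,u,v,z):
    "world point on plane z"
    c=np.array([(u-d["cx"])/f(d),(v-d["cy"])/f(d),1]); R=d["R"];C=-R.T@d["t"];r=R.T@c
    return C+r*(z-C[2])/r[2]
def proj(d,X):
    X=np.atleast_2d(X);p=X@d["R"].T+d["t"];return np.c_[p[:,0]/p[:,2]*f(d)+d["cx"],p[:,1]/p[:,2]*f(d)+d["cy"]]
def cloud(d):
    z=d["depth"];v,u=np.mgrid[:384,:512];P=np.stack([(u-d["cx"])/f(d)*z,(v-d["cy"])/f(d)*z,z],-1)
    return (P-d["t"])@d["R"]
def crop(d,name,x0,y0,x1,y1,k,pts=None):
    im=cv2.resize(d["image"][y0:y1,x0:x1],None,fx=k,fy=k,interpolation=cv2.INTER_CUBIC)
    im=cv2.convertScaleAbs(im,alpha=1.5)
    if pts is not None:
        for p in proj(d,pts): cv2.circle(im,(int((p[0]-x0+.5)*k),int((p[1]-y0+.5)*k)),2,(0,255,0),-1)
    cv2.imwrite(name,im)
E
python3 - <<'E'
from h import *
d=pickle.load(open("top0.pkl","rb"))
crop(d,"pics/top0c.png",225,40,355,240,3)
P=cloud(d);
for (n,u0,v0,u1,v1,a,b) in [("big",270,155,345,240,.026,.036),("s1",350,205,395,260,.015,.04),("s2",255,240,303,292,.015,.04),("fence",225,115,365,145,.016,.03),("jar",175,120,210,160,.045,.07),("brush",135,180,180,270,.006,.03),("carton",372,145,435,195,.025,.045)]:
    Q=P[v0:v1,u0:u1]; m=(Q[...,2]>a)&(Q[...,2]<b); 
    r=cv2.minAreaRect(Q[m][:,:2].astype(np.float32)*1000); print(n,m.sum(),r,np.median(Q[m][:,2]),cv2.boxPoints(r).round(1).tolist() if n in("big","fence") else "")
E
```

```text
big 2067 ((534.3670043945312, -96.03620910644531), (98.44529724121094, 140.14939880371094), 72.22892761230469) 0.03239359741287036 [[452.6000061035156, -121.5], [586.0999755859375, -164.3000030517578], [616.0999755859375, -70.5999984741211], [482.70001220703125, -27.799999237060547]]
s1 990 ((450.8984375, -258.82470703125), (93.52911376953125, 66.7081298828125), 16.078289031982422) 0.02177548249082836 
s2 1028 ((364.6827392578125, -26.6983642578125), (65.93065643310547, 93.6766357421875), 67.65019226074219) 0.02184811666789216 
fence 902 ((708.6517333984375, -69.27609252929688), (318.748291015625, 20.059024810791016), 88.23817443847656) 0.022319715659422097 [[693.7000122070312, -228.3000030517578], [713.7999877929688, -228.89999389648438], [723.5999755859375, 89.69999694824219], [703.5, 90.30000305175781]]
jar 296 ((668.161865234375, 191.438232421875), (44.56673049926758, 44.98723602294922), 86.16371154785156) 0.062243703319985445 
brush 1035 ((464.9998779296875, 286.7143859863281), (81.81686401367188, 199.68594360351562), 83.63816833496094) 0.018476573701100344 
carton 411 ((608.6867065429688, -343.7785339355469), (111.27682495117188, 85.4674301147461), 81.06543731689453) 0.033733302442893034
```

View pics/top0c.png

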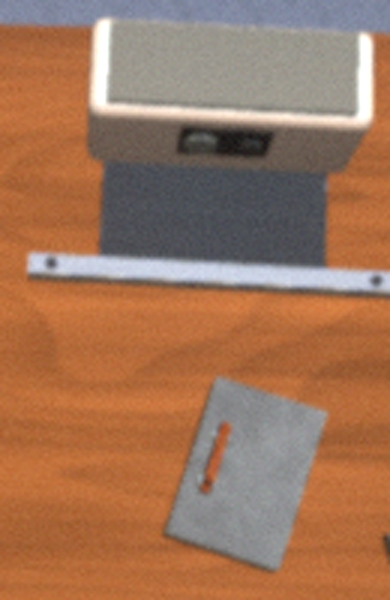

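The crop shows the big block with its sherd on the left long edge, at (215,455) in the crop. The measured size of 98×140 mm confirms it's the right one. Base yaw is about +72° and fence yaw about −1.8°. Next I'll check the tool axes and add a planning helper.

```bash
cat >> h.py <<'E'
FO=np.array([.6995,-.069]); FY=np.radians(-1.76)
fx=np.array([np.cos(FY),np.sin(FY)]);fy=np.array([-fx[1],fx[0]])
def to(*pts, ydir=None):
    "rows for world (x,y,z[,yawdeg of tool y]) list"
    s=manip.sense();M=Rn.from_quat(s["tool_rot"]);A=M.as_matrix();p=s["tcp_pos"]
    ty=np.degrees(np.arctan2(A[1,1],A[0,1]))
    print("t",round(s["t"],2),"tcp",p.round(4),"tool x",A[:,0].round(3),"y",A[:,1].round(3),"yaw_y",ty.round(1),"F",s["force"].round(1),"gap",round(s["finger_gap"],2))
    for q in pts:
        d=A.T@(np.array(q[:3])-p); sp=0
        if len(q)>3: sp=-((q[3]-ty+180)%360-180)
        print(q,"->",(d*1000).round(1),"spin",round(sp,1))
def base(d,show=True):
    P=cloud(d);m=(P[...,2]>.027)&(P[...,2]<.036)
    hsv=cv2.cvtColor(d["image"],cv2.COLOR_BGR2HSV); g=(hsv[...,1]<70)&m&(P[...,0]>.4)&(P[...,0]<.695)&(P[...,1]>-.3)&(P[...,1]<.15)
    g=cv2.morphologyEx(g.astype(np.uint8),cv2.MORPH_CLOSE,np.ones((5,5)))
    n,l,st,_=cv2.connectedComponentsWithStats(g); k=1+np.argmax(st[1:,4]); Q=P[(l==k)&m]
    r=cv2.minAreaRect(Q[:,:2].astype(np.float32)*1000);B=cv2.boxPoints(r)
    e=B[1]-B[0];e2=B[2]-B[1]; L=e if np.hypot(*e)>np.hypot(*e2) else e2
    yaw=np.degrees(np.arctan2(-L[0],L[1])); yaw=yaw%180
    if yaw>120: yaw-=180   # expected between -60 and 120
    c=np.array(r[0])/1000; w=(c-FO)
    a=np.radians(yaw);bx=np.array([np.cos(a),np.sin(a)]);by=np.array([-bx[1],bx[0]])
    print("base c",c.round(4),"yaw",yaw.round(2),"size",np.round(r[1],1),"n",st[k,4],"| fence frame x,y",(w@fx).round(4),(w@fy).round(4),"rel yaw",round(yaw+1.76,2))
    if show:
        for n,s in (("FL",(1,1)),("FR",(1,-1)),("BL",(-1,1)),("BR",(-1,-1))): print(n,(c+.049*s[0]*bx+.07*s[1]*by).round(4),end=" ")
        print("bx",bx.round(3),"by",by.round(3))
    return c,yaw
E
python3 - <<'E'
from h import *
d=pickle.load(open("top0.pkl","rb"))
c,y=base(d)
to((.45,-.17,.15,90),(.45,-.17,.15,-90),(.44,-.17,.014,90))
E
```

```text
base c [ 0.5349 -0.0958] yaw 72.31 size [ 96.6 139.4] n 2116 | fence frame x,y -0.1637 -0.0319 rel yaw 74.07
FL [ 0.4831 -0.0279] FR [ 0.6164 -0.0704] BL [ 0.4533 -0.1212] BR [ 0.5867 -0.1638] bx [0.304 0.953] by [-0.953  0.304]
t 0.1 tcp [0.1687 0.6011 0.2304] tool x [-0.001 -0.002 -1.   ] y [ 0.27   0.963 -0.002] yaw_y 74.3 F [ 0.9  0.1 -0.4] gap 1.0
(0.45, -0.17, 0.15, 90) -> [  81.6 -666.2  479.4] spin -15.7
(0.45, -0.17, 0.15, -90) -> [  81.6 -666.2  479.4] spin 164.3
(0.44, -0.17, 0.014, 90) -> [ 217.6 -668.6  469.8] spin -15.7
```

```bash
python3 - <<'E'
from h import *
to((.43,.25,.2,90),(.46,-.155,.10,90),(.46,-.155,.014,90))
E
```

```text
t 0.1 tcp [0.1687 0.6011 0.2304] tool x [-0.001 -0.002 -1.   ] y [ 0.27   0.963 -0.002] yaw_y 74.3 F [ 0.9  0.1 -0.4] gap 1.0
(0.43, 0.25, 0.2, 90) -> [  30.8 -267.3  346.5] spin -15.7
(0.46, -0.155, 0.1, 90) -> [ 131.5 -648.9  485. ] spin -15.7
(0.46, -0.155, 0.014, 90) -> [ 217.5 -648.8  485. ] spin -15.7
```

>>> play_rows --pt "0.03 -0.267 0.346 -8" --pt "0.03 -0.267 0.346 -15.7" --pt "0.03 -0.267 0.346 -15.7" --pt "0.03 -0.267 0.346 -15.7" --pt "0.03 -0.267 0.346 -15.7" --pt "0.03 -0.267 0.346 -15.7" --pt "0.03 -0.267 0.346 -15.7" --pt "0.03 -0.267 0.346 -15.7" --pt "0.03 -0.267 0.346 -15.7" --pt "0.131 -0.649 0.485 -15.7" --pt "0.131 -0.649 0.485 -15.7" --pt "0.131 -0.649 0.485 -15.7" --pt "0.131 -0.649 0.485 -15.7" --pt "0.131 -0.649 0.485 -15.7" --pt "0.131 -0.649 0.485 -15.7" --pt "0.131 -0.649 0.485 -15.7" --pt "0.131 -0.649 0.485 -15.7" --pt "0.131 -0.649 0.485 -15.7" --pt "0.131 -0.649 0.485 -15.7" --pt "0.131 -0.649 0.485 -15.7" --claw 0 --force 40

```text
t: 2.1
tcp_pos: [0.4593, -0.1547, 0.1002]
tool_rot: [0.0, 0.708, -0.001, 0.706]
force: [-0.1, -0.0, -0.0]
finger_gap: -0.003
```

```bash
python3 - <<'E'
from h import *
to((.46,-.155,.014,90),(.475,-.09,.014,90))
d=snapshot("top");crop(d,"pics/top1.png",225,100,385,300,3); d=snapshot("side");crop(d,"pics/side1.png",150,150,370,310,3)
E
```

```text
t 2.1 tcp [ 0.4593 -0.1547  0.1002] tool x [-0.002 -0.001 -1.   ] y [ 0.001  1.    -0.001] yaw_y 89.9 F [-0.1 -0.  -0. ] gap -0.0
(0.46, -0.155, 0.014, 90) -> [86.2 -0.2  0.9] spin -0.1
(0.475, -0.09, 0.014, 90) -> [86.1 64.8 15.8] spin -0.1
```

View pics/top1.png

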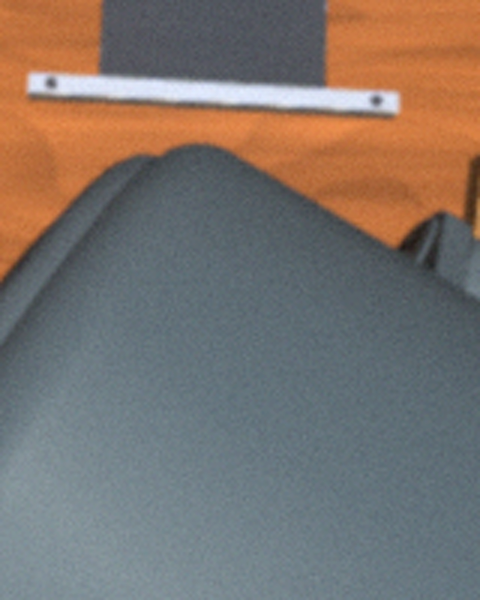

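View pics/side1.png

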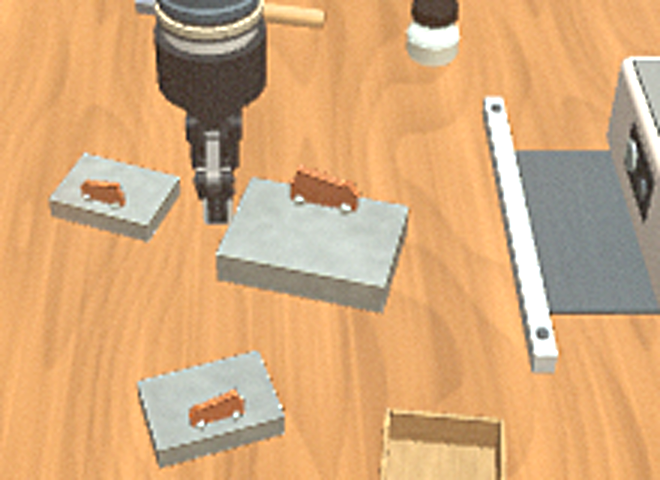

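The side view shows the shut fingers at (215,200), beside the near-left end of the big block's rear face and clear of the small block. Push 1 goes at the back-left corner.

>>> play_rows --pt "0.043 0 0 0" --pt "0.086 0 0 0" --pt "0.086 0 0 0" --pt "0.086 0.008 0.001 0" --pt "0.086 0.016 0.002 0" --pt "0.086 0.024 0.003 0" --pt "0.086 0.032 0.004 0" --pt "0.086 0.04 0.006 0" --pt "0.086 0.048 0.008 0" --pt "0.086 0.056 0.01 0" --pt "0.086 0.06 0.012 0" --pt "0.086 0.06 0.012 0"

```text
t: 3.4
tcp_pos: [0.4711, -0.0928, 0.0152]
tool_rot: [-0.001, 0.708, 0.001, 0.706]
force: [-1.6, -0.3, 1.2]
finger_gap: -0.002
```

```bash
python3 - <<'E'
from h import *
to((.475,-.09,.014,90))
d=snapshot("side");crop(d,"pics/side2.png",150,150,370,310,3)
base(d)
E
```

```text
t 3.4 tcp [ 0.4711 -0.0928  0.0152] tool x [-0.002 -0.001 -1.   ] y [-0.002  1.    -0.001] yaw_y 90.1 F [-1.6 -0.3  1.2] gap -0.0
(0.475, -0.09, 0.014, 90) -> [1.2 2.7 3.9] spin 0.1
base c [ 0.5419 -0.0885] yaw 50.22 size [129.  141.8] n 1438 | fence frame x,y -0.1569 -0.0243 rel yaw 51.98
FL [ 0.5195 -0.006 ] FR [ 0.627  -0.0956] BL [ 0.4567 -0.0813] BR [ 0.5643 -0.1709] bx [0.64  0.769] by [-0.769  0.64 ]
```

View pics/side2.png

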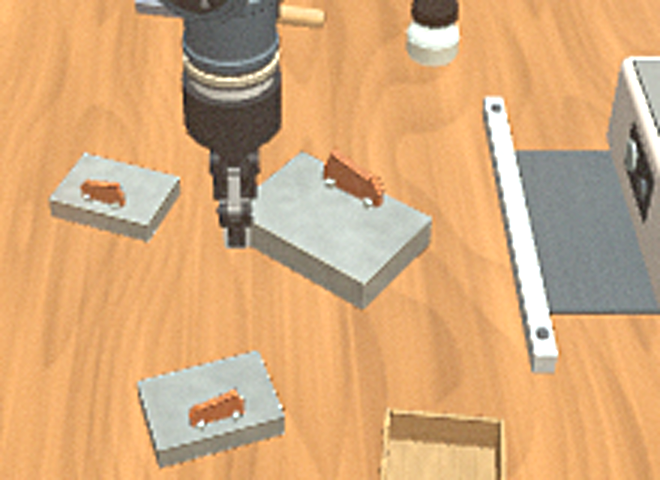

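```bash
cat >> h.py <<'E'
from scipy.optimize import minimize
from scipy.ndimage import map_coordinates
gx,gy=np.meshgrid(np.arange(-.059,.0591,.002),np.arange(-.08,.0801,.002)); gx=gx.ravel();gy=gy.ravel()
sd=np.maximum(np.abs(gx)-.049,np.abs(gy)-.07); lab=np.where(sd<0,1.,-1.); wt=(np.abs(sd)>.0005)*(np.where(sd<-.02,.3,1))
def fit(d,x0,quiet=False):
    P=cloud(d);z=P[...,2]
    top=((z>.024)&(z<.0365)).astype(np.float32); occ=(z>.0365)|(d["depth"]==0); occ=cv2.dilate(occ.astype(np.uint8),np.ones((3,3))).astype(np.float32)
    v=np.where(top>0,1.,-1.); v=cv2.GaussianBlur(v*(1-occ),(3,3),.6)
    def cost(p):
        a=np.radians(p[2]);x=p[0]/1e3+np.cos(a)*gx-np.sin(a)*gy;y=p[1]/1e3+np.sin(a)*gx+np.cos(a)*gy
        uv=proj(d,np.c_[x,y,np.full_like(x,.0315)]); s=map_coordinates(v,[uv[:,1],uv[:,0]],order=1)
        return -(s*lab*wt).sum()/wt.sum()
    best=None
    for da in (-24,-16,-8,0,8,16,24):
        for dx in(-10,10):
          for dy in (-10,10):
            q=np.array([x0[0]+dx,x0[1]+dy,x0[2]+da]); c=cost(q)
            if best is None or c<best[0]: best=(c,q)
    q=best[1]
    for st in (8,3,1):
        r=minimize(cost,q,method="Nelder-Mead",options=dict(initial_simplex=q+np.array([[0,0,0],[st,0,0],[0,st,0],[0,0,st]]),xatol=.02,fatol=1e-6)); q=r.x
    c=q[:2]/1e3;a=np.radians(q[2]);bx=np.array([np.cos(a),np.sin(a)]);by=np.array([-bx[1],bx[0]]);w=c-FO
    print("c",c.round(4),"yaw",q[2].round(2),"score",-round(r.fun,3),"| fence x,y",(w@fx).round(4),(w@fy).round(4),"rel",round(q[2]+1.76,2))
    if not quiet:
        for n,s in (("FL",(1,1)),("FR",(1,-1)),("BL",(-1,1)),("BR",(-1,-1))): print(n,(c+.049*s[0]*bx+.07*s[1]*by).round(4),end=" ")
        print("bx",bx.round(3),"by",by.round(3))
    np.save("pose.npy",q); return q
def outline(q):
    a=np.radians(q[2]);return [[q[0]/1e3+np.cos(a)*x-np.sin(a)*y,q[1]/1e3+np.sin(a)*x+np.cos(a)*y,.032] for x,y in [(t*.049,s*.07) for s in(-1,1) for t in np.linspace(-1,1,9)]+[(s*.049,t*.07) for s in(-1,1) for t in np.linspace(-1,1,13)]]
def at(q,x,y):
    a=np.radians(q[2]);return np.array([q[0]/1e3+np.cos(a)*x-np.sin(a)*y,q[1]/1e3+np.sin(a)*x+np.cos(a)*y])
E
python3 - <<'E'
from h import *
fit(pickle.load(open("top0.pkl","rb")),(530,-100,72),1)
fit(pickle.load(open("side0.pkl","rb")),(530,-100,72),1)
d=snapshot("side")
q=fit(d,(545,-85,45))
crop(d,"pics/side3.png",150,150,370,310,3,outline(q))
E
```

```text
c [ 0.5344 -0.0955] yaw 72.1 score 0.843 | fence x,y -0.1642 -0.0316 rel 73.86
c [ 0.534  -0.1024] yaw 72.68 score 0.734 | fence x,y -0.1644 -0.0385 rel 74.44
c [ 0.5505 -0.0833] yaw 50.14 score 0.623 | fence x,y -0.1485 -0.0189 rel 51.9
FL [ 0.5281 -0.0009] FR [ 0.6356 -0.0906] BL [ 0.4653 -0.0761] BR [ 0.5728 -0.1658] bx [0.641 0.768] by [-0.768  0.641]
```

View pics/side3.png

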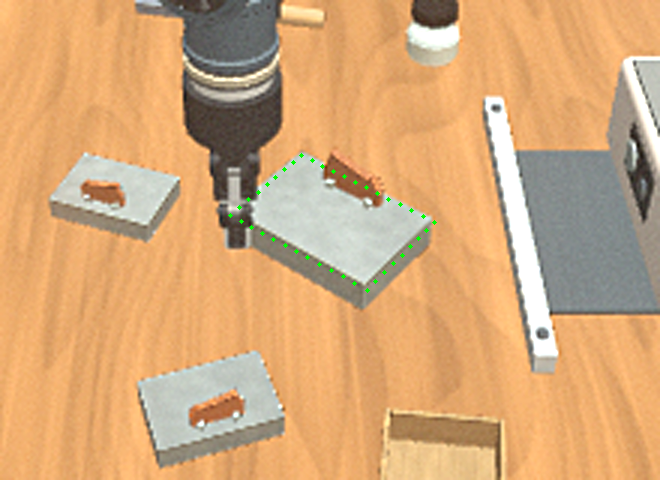

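```bash
sed -i 's/top=((z>.024)&(z<.0365))/top=((z>.0295)\&(z<.0365))/' h.py; python3 - <<'E'
from h import *
for z0 in ("top0.pkl","side0.pkl"):
    d=pickle.load(open(z0,"rb")); fit(d,(530,-100,72),1)
    P=cloud(d);m=(np.abs(P[...,0]-.53)<.03)&(np.abs(P[...,1]+.12)<.02); print(np.percentile(P[m][:,2],[5,50,95]))
d=snapshot("side")
q=fit(d,(545,-85,45))
for n,p in (("FRgap",(.049+.028,-.055)),("BLgap",(-.049-.03,.055))): print(n,at(q,*p).round(4))
E
```

```text
c [ 0.5346 -0.0958] yaw 72.32 score 0.807 | fence x,y -0.164 -0.0319 rel 74.08
[0.02969069 0.03243221 0.03497752]
c [ 0.5349 -0.0978] yaw 72.61 score 0.752 | fence x,y -0.1636 -0.0338 rel 74.37
[0.0097989  0.03257813 0.03487663]
c [ 0.5505 -0.079 ] yaw 49.53 score 0.67 | fence x,y -0.1486 -0.0146 rel 51.29
FL [0.5291 0.0037] FR [ 0.6356 -0.0872] BL [ 0.4655 -0.0709] BR [ 0.572  -0.1617] bx [0.649 0.761] by [-0.761  0.649]
FRgap [ 0.6423 -0.0561]
BLgap [ 0.4574 -0.1034]
```

```bash
python3 - <<'E'
from h import *
q=np.load("pose.npy")
S=at(q,.077,-.057);E=at(q,.012,-.062)
to((.465,-.105,.015,90),(.465,-.105,.11,90),(*S,.11,90),(*S,.014,90),(*E,.014,90))
E
```

```text
t 3.55 tcp [ 0.4717 -0.0936  0.0147] tool x [-0.001 -0.001 -1.   ] y [-0.001  1.    -0.001] yaw_y 90.1 F [0.3 0.3 0.4] gap -0.0
(0.465, -0.105, 0.015, 90) -> [ -0.3 -11.4  -6.7] spin 0.1
(0.465, -0.105, 0.11, 90) -> [-95.3 -11.5  -6.8] spin 0.1
(np.float64(0.6438527027034122), np.float64(-0.05742914069929854), 0.11, 90) -> [-95.4  35.9 172.1] spin 0.1
(np.float64(0.6438527027034122), np.float64(-0.05742914069929854), 0.014, 90) -> [  0.6  36.  172.2] spin 0.1
(np.float64(0.6054726358406642), np.float64(-0.11012610899550129), 0.014, 90) -> [  0.6 -16.7 133.7] spin 0.1
```

>>> play_rows --pt "0 -0.012 -0.007 0" --pt "-0.048 -0.012 -0.007 0" --pt "-0.095 -0.012 -0.007 0" --pt "-0.1 0.0 0.04 0" --pt "-0.1 0.015 0.09 0" --pt "-0.1 0.028 0.135 0" --pt "-0.1 0.036 0.172 0" --pt "-0.1 0.036 0.172 0" --pt "-0.05 0.036 0.172 0" --pt "0 0.036 0.172 0" --pt "0 0.036 0.172 0" --pt "0 0.029 0.167 0" --pt "0 0.022 0.162 0" --pt "0 0.015 0.157 0" --pt "0 0.008 0.152 0" --pt "0 0.002 0.147 0" --pt "0 -0.004 0.142 0" --pt "0 -0.01 0.137 0" --pt "0 -0.016 0.131 0" --pt "0 -0.016 0.131 0"

```text
t: 5.55
tcp_pos: [0.6026, -0.1107, 0.0153]
tool_rot: [-0.001, 0.707, -0.001, 0.707]
force: [3.3, -1.1, 1.6]
finger_gap: 0.005
```

```bash
python3 - <<'E'
from h import *
to()
d=snapshot("side")
q=fit(d,(540,-85,30))
crop(d,"pics/side4.png",150,150,370,310,3,outline(q))
E
```

```text
t 5.55 tcp [ 0.6026 -0.1107  0.0153] tool x [ 0.    -0.002 -1.   ] y [-0.     1.    -0.002] yaw_y 90.0 F [ 3.3 -1.1  1.6] gap 0.01
c [ 0.5257 -0.0881] yaw 22.53 score 0.723 | fence x,y -0.1731 -0.0244 rel 24.29
FL [ 0.5441 -0.0047] FR [ 0.5978 -0.134 ] BL [ 0.4536 -0.0422] BR [ 0.5073 -0.1716] bx [0.924 0.383] by [-0.383  0.924]
```

View pics/side4.png

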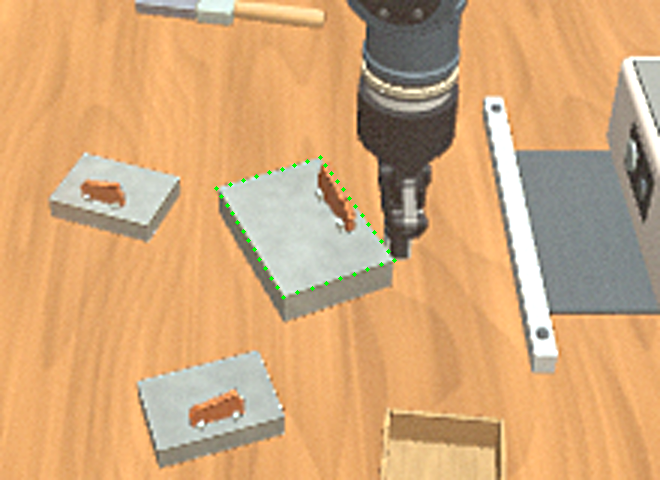

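```bash
python3 - <<'E'
from h import *
q=np.load("pose.npy")
S=at(q,-.033,-.1);E=S+.043*np.array([-.28,.96])
to((.614,-.106,.015,90),(.614,-.106,.11,90),(*S,.11,90),(*S,.014,90),(*E,.014,90))
E
```

```text
t 5.6 tcp [ 0.6023 -0.1102  0.015 ] tool x [-0.001 -0.002 -1.   ] y [-0.     1.    -0.002] yaw_y 90.0 F [ 2.  -0.4  1. ] gap -0.0
(0.614, -0.106, 0.015, 90) -> [-0.1  4.2 11.7] spin 0.0
(0.614, -0.106, 0.11, 90) -> [-95.1   4.1  11.6] spin 0.0
(np.float64(0.5335248645238383), np.float64(-0.19313354773112495), 0.11, 90) -> [-94.9 -83.  -68.9] spin 0.0
(np.float64(0.5335248645238383), np.float64(-0.19313354773112495), 0.014, 90) -> [  1.1 -82.9 -68.8] spin 0.0
(np.float64(0.5214848645238382), np.float64(-0.15185354773112497), 0.014, 90) -> [  1.1 -41.6 -80.8] spin 0.0
```

>>> play_rows --pt "0 0.005 0.012 0" --pt "-0.048 0.005 0.012 0" --pt "-0.07 0.0 0.012 0" --pt "-0.07 -0.04 -0.02 0" --pt "-0.07 -0.083 -0.069 0" --pt "-0.07 -0.083 -0.069 0" --pt "-0.03 -0.083 -0.069 0" --pt "0.001 -0.083 -0.069 0" --pt "0.001 -0.083 -0.069 0" --pt "0.001 -0.075 -0.071 0" --pt "0.001 -0.068 -0.073 0" --pt "0.001 -0.061 -0.075 0" --pt "0.001 -0.054 -0.077 0" --pt "0.001 -0.048 -0.079 0" --pt "0.001 -0.042 -0.081 0" --pt "0.001 -0.042 -0.081 0"

```text
t: 7.2
tcp_pos: [0.5217, -0.1518, 0.0149]
tool_rot: [-0.001, 0.707, -0.0, 0.707]
force: [1.0, -2.2, 1.6]
finger_gap: -0.002
```

```bash
python3 - <<'E'
from h import *
to()
d=snapshot("side")
q=fit(d,(520,-70,15))
crop(d,"pics/side5.png",150,150,370,310,3,outline(q))
E
```

```text
t 7.2 tcp [ 0.5217 -0.1518  0.0149] tool x [ 0.001 -0.002 -1.   ] y [-0.001  1.    -0.002] yaw_y 90.0 F [ 1.  -2.2  1.6] gap -0.0
c [ 0.5245 -0.0648] yaw 16.93 score 0.437 | fence x,y -0.175 -0.0012 rel 18.69
FL [0.551  0.0164] FR [ 0.5918 -0.1175] BL [ 0.4572 -0.0122] BR [ 0.498  -0.1461] bx [0.957 0.291] by [-0.291  0.957]
```

View pics/side5.png

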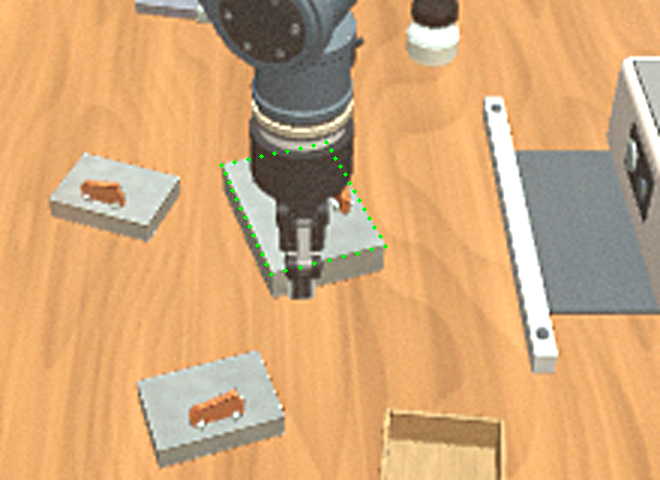

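```bash
python3 - <<'E'
from h import *
q=np.load("pose.npy")
S=at(q,-.077,.054);E=S+.052*np.array([.99,.14])
to((*S,.11,90),(*S,.014,90),(*E,.014,90))
E
```

```text
t 7.25 tcp [ 0.5217 -0.1518  0.0148] tool x [ 0.    -0.002 -1.   ] y [-0.     1.    -0.002] yaw_y 90.0 F [ 1.6 -1.3  1.1] gap 0.0
(np.float64(0.4351192613942265), np.float64(-0.03561023140484819), 0.11, 90) -> [-95.4 116.1 -86.5] spin 0.0
(np.float64(0.4351192613942265), np.float64(-0.03561023140484819), 0.014, 90) -> [  0.6 116.3 -86.5] spin 0.0
(np.float64(0.4865992613942265), np.float64(-0.028330231404848187), 0.014, 90) -> [  0.6 123.5 -35.1] spin 0.0
```

>>> play_rows --pt "0 -0.012 0.002 0" --pt "-0.048 -0.012 0.002 0" --pt "-0.095 -0.012 0.0 0" --pt "-0.1 0.03 -0.025 0" --pt "-0.1 0.07 -0.055 0" --pt "-0.1 0.116 -0.08 0" --pt "-0.1 0.116 -0.08 0" --pt "-0.05 0.116 -0.08 0" --pt "0 0.116 -0.08 0" --pt "0 0.116 -0.08 0" --pt "0 0.117 -0.072 0" --pt "0 0.118 -0.064 0" --pt "0 0.119 -0.057 0" --pt "0 0.12 -0.05 0" --pt "0 0.121 -0.044 0" --pt "0 0.122 -0.039 0" --pt "0 0.123 -0.035 0" --pt "0 0.123 -0.035 0"

```text
t: 9.05
tcp_pos: [0.4871, -0.0284, 0.0162]
tool_rot: [-0.001, 0.706, -0.0, 0.708]
force: [-3.6, 0.7, 2.7]
finger_gap: 0.005
```

```bash
python3 - <<'E'
from h import *
to()
d=snapshot("side")
q=fit(d,(540,-65,3))
crop(d,"pics/side6.png",150,150,370,310,3,outline(q))
E
```

```text
t 9.05 tcp [ 0.4871 -0.0284  0.0162] tool x [ 0.002 -0.002 -1.   ] y [-0.001  1.    -0.002] yaw_y 90.1 F [-3.6  0.7  2.7] gap 0.0
c [ 0.5497 -0.0678] yaw 1.84 score 0.748 | fence x,y -0.1498 -0.0034 rel 3.6
FL [0.5964 0.0037] FR [ 0.6009 -0.1362] BL [0.4985 0.0006] BR [ 0.5029 -0.1394] bx [0.999 0.032] by [-0.032  0.999]
```

View pics/side6.png

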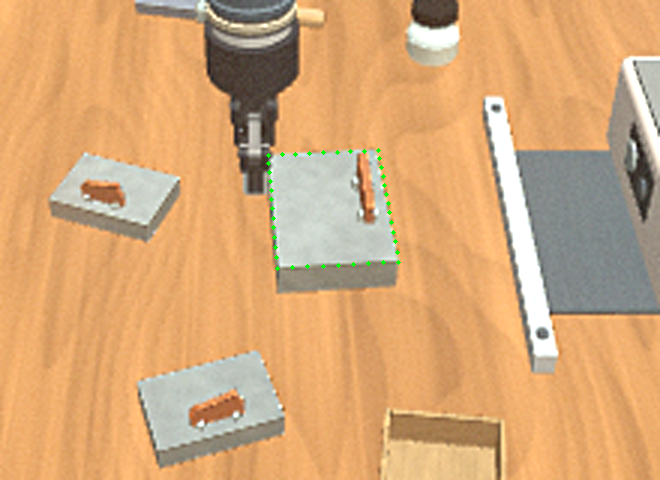

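```bash
python3 - <<'E'
from h import *
to((.635,-.124,.11,88.24),(.635,-.124,.014,88.24),(.605,-.124,.014,88.24))
E
```

```text
t 9.1 tcp [ 0.4872 -0.0286  0.0161] tool x [ 0.002 -0.002 -1.   ] y [-0.001  1.    -0.002] yaw_y 90.1 F [-3.3  1.5  2.4] gap -0.0
(0.635, -0.124, 0.11, 88.24) -> [-93.4 -95.8 147.9] spin 1.8
(0.635, -0.124, 0.014, 88.24) -> [  2.6 -95.6 147.7] spin 1.8
(0.605, -0.124, 0.014, 88.24) -> [  2.5 -95.5 117.7] spin 1.8
```

>>> play_rows --pt "0 0 -0.012 0" --pt "-0.048 0 -0.012 1.8" --pt "-0.095 0 -0.012 1.8" --pt "-0.1 -0.02 0.03 1.8" --pt "-0.1 -0.045 0.07 1.8" --pt "-0.1 -0.075 0.115 1.8" --pt "-0.1 -0.096 0.148 1.8" --pt "-0.1 -0.096 0.148 1.8" --pt "-0.05 -0.096 0.148 1.8" --pt "0.002 -0.096 0.148 1.8" --pt "0.002 -0.096 0.148 1.8" --pt "0.002 -0.096 0.14 1.8" --pt "0.002 -0.096 0.132 1.8" --pt "0.002 -0.096 0.125 1.8" --pt "0.002 -0.096 0.121 1.8" --pt "0.002 -0.096 0.118 1.8" --pt "0.002 -0.096 0.118 1.8" --pt "0.002 -0.096 0.13 1.8" --pt "0.002 -0.096 0.14 1.8"

```text
t: 11.0
tcp_pos: [0.6261, -0.1239, 0.0143]
tool_rot: [0.01, 0.708, -0.011, 0.707]
force: [0.3, 0.6, -0.0]
finger_gap: -0.004
```

```bash
python3 - <<'E'
from h import *
to((.6,.1,.2),(.35,.4,.25))
d=snapshot("side")
q=fit(d,(545,-65,0))
E
```

```text
t 11.0 tcp [ 0.6261 -0.1239  0.0143] tool x [-0.001 -0.001 -1.   ] y [ 0.03   1.    -0.001] yaw_y 88.3 F [ 0.3  0.6 -0. ] gap -0.0
(0.6, 0.1, 0.2) -> [-185.9  222.8  -33.1] spin 0
(0.35, 0.4, 0.25) -> [-235.7  515.  -292.2] spin 0
c [ 0.5471 -0.0668] yaw 0.52 score 0.782 | fence x,y -0.1524 -0.0024 rel 2.28
FL [0.5955 0.0037] FR [ 0.5968 -0.1363] BL [0.4975 0.0028] BR [ 0.4988 -0.1372] bx [1.    0.009] by [-0.009  1.   ]
```

>>> play_rows --pt "-0.05 0 0 0" --pt "-0.1 0 0 0" --pt "-0.15 0.02 -0.01 0" --pt "-0.186 0.05 -0.02 0" --pt "-0.2 0.1 -0.03 0" --pt "-0.2 0.14 -0.05 0" --pt "-0.22 0.19 -0.08 0" --pt "-0.23 0.515 -0.29 0" --pt "-0.23 0.515 -0.29 0" --pt "-0.23 0.515 -0.29 0" --pt "-0.23 0.515 -0.29 0" --pt "-0.23 0.515 -0.29 0" --pt "-0.23 0.515 -0.29 0" --pt "-0.23 0.515 -0.29 0" --pt "-0.23 0.515 -0.29 0" --pt "-0.23 0.515 -0.29 0"

```text
t: 12.65
tcp_pos: [0.3494, 0.4034, 0.2423]
tool_rot: [0.007, 0.707, -0.009, 0.707]
force: [0.4, -0.7, -0.0]
finger_gap: 0.001
```

```bash
python3 - <<'E'
from h import *
to()
for n in("top","side"):
    d=snapshot(n); pickle.dump(d,open(n+"7.pkl","wb"))
    q=fit(d,(545,-65,0))
    # fence near edge from top-surface points
    P=cloud(d);m=(P[...,2]>.0195)&(P[...,2]<.0255)&(P[...,0]>.68)&(P[...,0]<.74)&(P[...,1]>-.24)&(P[...,1]<.1)
    r=cv2.minAreaRect(P[m][:,:2].astype(np.float32)*1000); print(m.sum(),r)
    X=P[m];
    A=np.polyfit(X[:,1],X[:,0],1); print("slope deg",np.degrees(np.arctan(A[0])),"x at -.069",np.polyval(A,-.069))
    if n=="top": crop(d,"pics/top7.png",225,40,385,240,3,outline(q))
E
```

```text
t 12.65 tcp [0.3494 0.4034 0.2423] tool x [-0.    -0.002 -1.   ] y [ 0.023  1.    -0.002] yaw_y 88.7 F [ 0.4 -0.7 -0. ] gap 0.0
c [ 0.5464 -0.0657] yaw -0.15 score 0.812 | fence x,y -0.1531 -0.0014 rel 1.61
FL [0.5956 0.0042] FR [ 0.5952 -0.1358] BL [0.4976 0.0044] BR [ 0.4972 -0.1356] bx [ 1.    -0.003] by [0.003 1.   ]
812 ((708.5399780273438, -69.435791015625), (318.793701171875, 19.162879943847656), 88.10171508789062)
slope deg 1.9257438196735996 x at -.069 0.7080377305711218
c [ 0.5473 -0.067 ] yaw 0.2 score 0.774 | fence x,y -0.1522 -0.0027 rel 1.96
FL [0.596  0.0032] FR [ 0.5965 -0.1368] BL [0.498  0.0028] BR [ 0.4985 -0.1372] bx [1.    0.004] by [-0.004  1.   ]
606 ((709.344970703125, -68.82911682128906), (324.0721435546875, 19.154800415039062), 88.0523452758789)
slope deg 1.94292472194756 x at -.069 0.7089249389844859
```

View pics/top7.png

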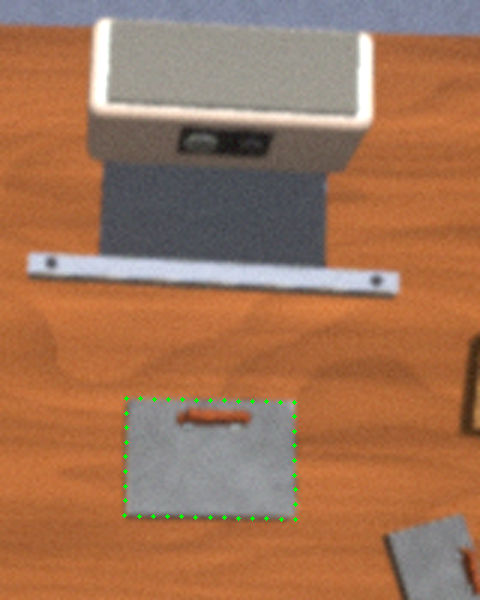

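```bash
sed -i 's/^FO=.*/FO=np.array([.6994,-.0694]); FY=np.radians(-1.93)/; s/1\.76/1.93/g' h.py; python3 - <<'E'
from h import *
to((.468,-.063,.10,88.07),(.468,-.063,.0,88.07))
E
```

```text
t 12.75 tcp [0.3521 0.3999 0.242 ] tool x [ 0.001 -0.004 -1.   ] y [ 0.027  1.    -0.004] yaw_y 88.5 F [-0.5  0.5  0.5] gap -0.0
(0.468, -0.063, 0.1, 88.07) -> [ 144.  -459.1  128. ] spin 0.4
(0.468, -0.063, 0.0, 88.07) -> [ 244.  -458.7  127.9] spin 0.4
```

>>> play_rows --pt "0.12 -0.459 0.128 0.4" --pt "0.12 -0.459 0.128 0.4" --pt "0.12 -0.459 0.128 0.4" --pt "0.12 -0.459 0.128 0.4" --pt "0.12 -0.459 0.128 0.4" --pt "0.12 -0.459 0.128 0.4" --pt "0.12 -0.459 0.128 0.4" --pt "0.12 -0.459 0.128 0.4" --pt "0.12 -0.459 0.128 0.4" --pt "0.12 -0.459 0.128 0.4" --pt "0.14 -0.459 0.128 0.4" --pt "0.14 -0.459 0.128 0.4" --claw 100

```text
t: 13.95
tcp_pos: [0.4658, -0.0653, 0.1021]
tool_rot: [0.013, 0.709, -0.015, 0.705]
force: [-0.2, -0.1, -0.4]
finger_gap: 1.004
```

```bash
python3 - <<'E'
from h import *
to((.468,-.063,.0,88.07),(.505,-.0643,.0,88.07))
d=snapshot("side");crop(d,"pics/side8.png",150,150,370,310,3)
E
```

```text
t 13.95 tcp [ 0.4658 -0.0653  0.1021] tool x [-0.005 -0.002 -1.   ] y [ 0.039  0.999 -0.002] yaw_y 87.7 F [-0.2 -0.1 -0.4] gap 1.0
(0.468, -0.063, 0.0, 88.07) -> [102.1   2.6   2.6] spin -0.3
(0.505, -0.0643, 0.0, 88.07) -> [101.9   2.8  39.6] spin -0.3
```

View pics/side8.png

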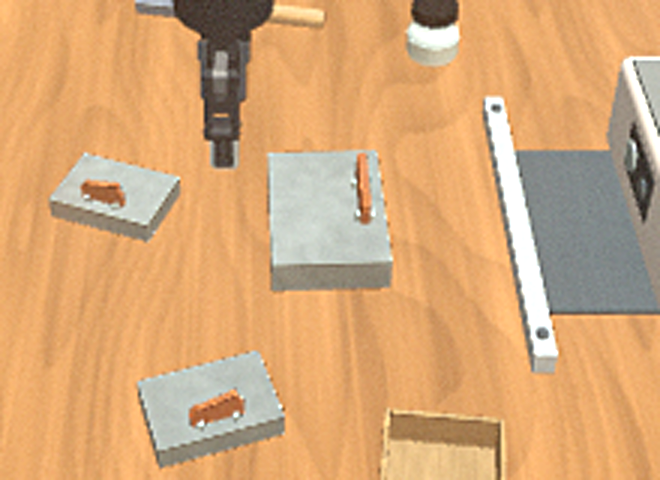

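>>> play_rows --pt "0.05 0.002 0.002 -0.3" --pt "0.09 0.002 0.002 -0.3" --pt "0.1 0.002 0.002 -0.3" --pt "0.1 0.002 0.008 -0.3" --pt "0.1 0.002 0.014 -0.3" --pt "0.1 0.002 0.02 -0.3" --pt "0.1 0.002 0.026 -0.3" --pt "0.1 0.003 0.032 -0.3" --pt "0.1 0.003 0.038 -0.3" --pt "0.1 0.003 0.042 -0.3" --pt "0.1 0.003 0.042 -0.3"

```text
t: 15.1
tcp_pos: [0.5064, -0.0622, 0.004]
tool_rot: [0.011, 0.709, -0.012, 0.705]
force: [-5.5, 1.0, 3.2]
finger_gap: 0.999
```

```bash
python3 - <<'E'
from h import *
to()
d=snapshot("side");q=fit(d,(560,-65,0));crop(d,"pics/side9.png",150,150,370,310,3,outline(q))
E
```

```text
t 15.1 tcp [ 0.5064 -0.0622  0.004 ] tool x [-0.007 -0.002 -1.   ] y [ 0.031  1.    -0.002] yaw_y 88.2 F [-5.5  1.   3.2] gap 1.0
c [ 0.5677 -0.0683] yaw -2.7 score 0.68 | fence x,y -0.1317 -0.0034 rel -0.77
FL [ 0.6199 -0.0007] FR [ 0.6133 -0.1406] BL [0.522  0.0039] BR [ 0.5154 -0.136 ] bx [ 0.999 -0.047] by [0.047 0.999]
```

View pics/side9.png

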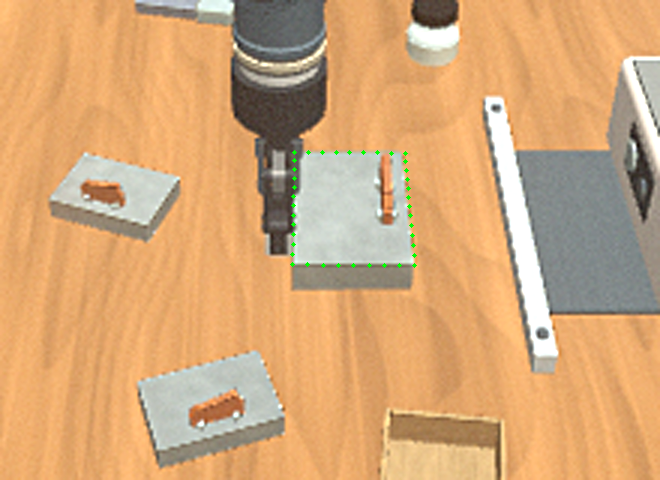

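>>> play_rows --pt "0.002 0 0.006 0.1" --pt "0.002 0 0.012 0.1" --pt "0.002 0.0005 0.018 0.1" --pt "0.002 0.0005 0.024 0.1" --pt "0.002 0.001 0.03 0.1" --pt "0.002 0.001 0.036 0.1" --pt "0.002 0.0015 0.042 0.1" --pt "0.002 0.0015 0.048 0.1" --pt "0.002 0.002 0.054 0.1" --pt "0.002 0.002 0.06 0.1" --pt "0.002 0.002 0.064 0.1" --pt "0.002 0.002 0.068 0.1" --pt "0.002 0.002 0.068 0.1"

```text
t: 16.45
tcp_pos: [0.5737, -0.0621, 0.0022]
tool_rot: [0.011, 0.71, -0.012, 0.704]
force: [-4.3, 1.4, 3.1]
finger_gap: 0.997
```

```bash
python3 - <<'E'
from h import *
to()
d=snapshot("side");q=fit(d,(635,-65,0));crop(d,"pics/side10.png",150,150,370,310,3,outline(q))
E
```

```text
t 16.45 tcp [ 0.5737 -0.0621  0.0022] tool x [-0.008 -0.001 -1.   ] y [ 0.033  0.999 -0.001] yaw_y 88.1 F [-4.3  1.4  3.1] gap 1.0
c [ 0.6357 -0.0683] yaw -2.96 score 0.626 | fence x,y -0.0637 -0.001 rel -1.03
FL [ 0.6882 -0.0009] FR [ 0.681  -0.1407] BL [0.5904 0.0042] BR [ 0.5831 -0.1356] bx [ 0.999 -0.052] by [0.052 0.999]
```

View pics/side10.png

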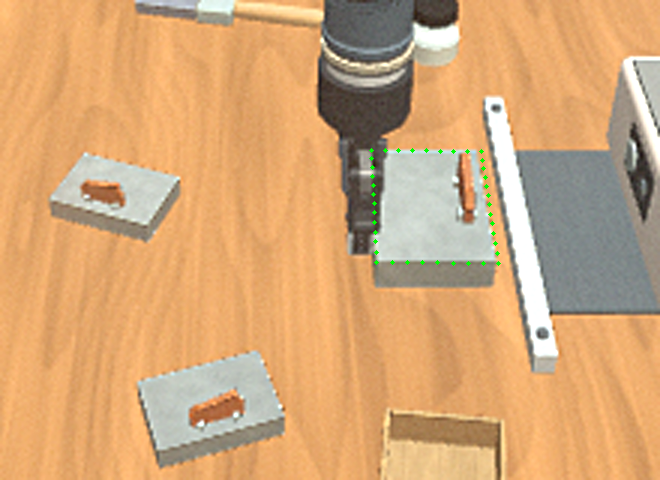

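```bash
python3 - <<'E'
from h import *
to((.54,-.06,.004),(.52,-.06,.15),(.36,.4,.22))
E
```

```text
t 16.5 tcp [ 0.5737 -0.0621  0.0021] tool x [-0.007 -0.001 -1.   ] y [ 0.033  0.999 -0.002] yaw_y 88.1 F [-4.4  0.3  3.9] gap 1.0
(0.54, -0.06, 0.004) -> [ -1.6   1.  -33.8] spin 0
(0.52, -0.06, 0.15) -> [-1.475e+02  1.000e-01 -5.480e+01] spin 0
(0.36, 0.4, 0.22) -> [-216.9  454.5 -230.4] spin 0
```

>>> play_rows --pt "-0.001 0 -0.017 0" --pt "-0.001 0 -0.034 0" --pt "-0.04 0 -0.045 0" --pt "-0.09 0 -0.055 0" --pt "-0.14 0.01 -0.06 0" --pt "-0.215 0.454 -0.23 0" --pt "-0.215 0.454 -0.23 0" --pt "-0.215 0.454 -0.23 0" --pt "-0.215 0.454 -0.23 0" --pt "-0.215 0.454 -0.23 0" --pt "-0.215 0.454 -0.23 0" --pt "-0.215 0.454 -0.23 0" --pt "-0.215 0.454 -0.23 0" --pt "-0.215 0.454 -0.23 0" --pt "-0.215 0.454 -0.23 0" --pt "-0.215 0.454 -0.23 0"

```text
t: 18.1
tcp_pos: [0.361, 0.4047, 0.2201]
tool_rot: [0.012, 0.707, -0.008, 0.707]
force: [0.8, -0.3, 0.3]
finger_gap: 1.002
```

```bash
python3 - <<'E'
from h import *
to()
for n in("top","side"):
    d=snapshot(n);q=fit(d,(635,-65,0));crop(d,f"pics/{n}11.png",*((225,40,385,240) if n=="top" else (150,150,370,310)),3,outline(q))
E
```

```text
t 18.1 tcp [0.361  0.4047 0.2201] tool x [-0.001  0.005 -1.   ] y [0.028 1.    0.005] yaw_y 88.4 F [ 0.8 -0.3  0.3] gap 1.0
c [ 0.633  -0.0669] yaw -1.66 score 0.783 | fence x,y -0.0664 0.0003 rel 0.27
FL [0.684  0.0017] FR [ 0.68   -0.1382] BL [0.5861 0.0045] BR [ 0.582  -0.1354] bx [ 1.    -0.029] by [0.029 1.   ]
c [ 0.6339 -0.068 ] yaw -1.91 score 0.788 | fence x,y -0.0655 -0.0008 rel 0.02
FL [6.852e-01 3.000e-04] FR [ 0.6806 -0.1396] BL [0.5873 0.0036] BR [ 0.5826 -0.1363] bx [ 0.999 -0.033] by [0.033 0.999]
```

View pics/top11.png

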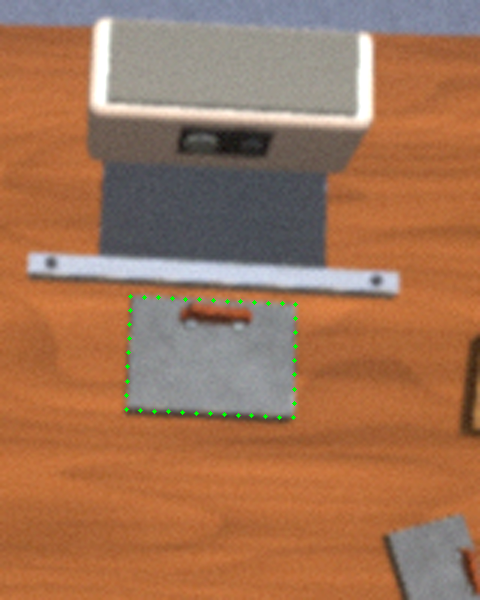

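```bash
python3 - <<'E'
from h import *
to((.53,-.061,.10,88.07),(.545,-.061,.003,88.07))
E
```

```text
t 18.2 tcp [0.361  0.4007 0.2187] tool x [-0.004  0.001 -1.   ] y [0.031 1.    0.   ] yaw_y 88.2 F [ 0.3 -0.   0.5] gap 1.0
(0.53, -0.061, 0.1, 88.07) -> [ 117.8 -456.3  183.7] spin 0.2
(0.545, -0.061, 0.003, 88.07) -> [ 214.7 -455.8  199.1] spin 0.2
```

>>> play_rows --pt "0.1 -0.456 0.17 0.2" --pt "0.1 -0.456 0.17 0.2" --pt "0.1 -0.456 0.17 0.2" --pt "0.1 -0.456 0.17 0.2" --pt "0.1 -0.456 0.17 0.2" --pt "0.1 -0.456 0.17 0.2" --pt "0.1 -0.456 0.17 0.2" --pt "0.1 -0.456 0.17 0.2" --pt "0.1 -0.456 0.17 0.2" --pt "0.1 -0.456 0.17 0.2" --pt "0.118 -0.456 0.18 0.2" --pt "0.118 -0.456 0.182 0.2" --pt "0.15 -0.456 0.182 0.2" --pt "0.19 -0.456 0.182 0.2" --pt "0.212 -0.456 0.185 0.2" --pt "0.213 -0.456 0.19 0.2"

```text
t: 19.8
tcp_pos: [0.5329, -0.06, 0.0028]
tool_rot: [0.013, 0.711, -0.011, 0.703]
force: [-0.7, -0.8, -0.2]
finger_gap: 1.005
```

```bash
python3 - <<'E'
from h import *
to((.5737,-.0621,.002,88.07),(.588,-.0626,.002,88.07),(.591,-.0626,.002,88.07))
E
```

```text
t 19.8 tcp [ 0.5329 -0.06    0.0028] tool x [-0.011  0.003 -1.   ] y [0.034 0.999 0.002] yaw_y 88.0 F [-0.7 -0.8 -0.2] gap 1.0
(0.5737, -0.0621, 0.002, 88.07) -> [ 0.4 -0.7 40.9] spin -0.0
(0.588, -0.0626, 0.002, 88.07) -> [ 0.2 -0.7 55.2] spin -0.0
(0.591, -0.0626, 0.002, 88.07) -> [ 0.2 -0.6 58.2] spin -0.0
```

>>> play_rows --pt "0 -0.0003 0.012 0" --pt "0 -0.0005 0.024 0" --pt "0 -0.0007 0.034 0" --pt "0 -0.0007 0.04 0" --pt "0 -0.0007 0.044 0" --pt "0 -0.0007 0.048 0" --pt "0 -0.0007 0.052 0" --pt "0 -0.0007 0.055 0" --pt "0 -0.0007 0.056 0"

```text
t: 20.7
tcp_pos: [0.5853, -0.0617, 0.0026]
tool_rot: [0.013, 0.714, -0.01, 0.7]
force: [-7.1, -0.0, 4.5]
finger_gap: 0.994
```

>>> play_rows --pt "0 0 0.001 0" --pt "0 0 0.002 0" --pt "0 0 0.002 0"

```text
t: 21.0
tcp_pos: [0.5853, -0.0613, 0.0029]
tool_rot: [0.014, 0.715, -0.01, 0.699]
force: [-5.8, -1.0, 4.0]
finger_gap: 1.0
```

```bash
python3 - <<'E'
from h import *
to()
d=snapshot("side");q=fit(d,(650,-65,-2));crop(d,"pics/side12.png",200,150,420,310,3)
E
```

```text
t 21.0 tcp [ 0.5853 -0.0613  0.0029] tool x [-0.023  0.005 -1.   ] y [0.034 0.999 0.005] yaw_y 88.1 F [-5.8 -1.   4. ] gap 1.0
c [ 0.6469 -0.0685] yaw -2.57 score 0.58 | fence x,y -0.0525 -0.0009 rel -0.64
FL [ 0.699  -0.0008] FR [ 0.6927 -0.1407] BL [0.6011 0.0036] BR [ 0.5948 -0.1363] bx [ 0.999 -0.045] by [0.045 0.999]
```

View pics/side12.png

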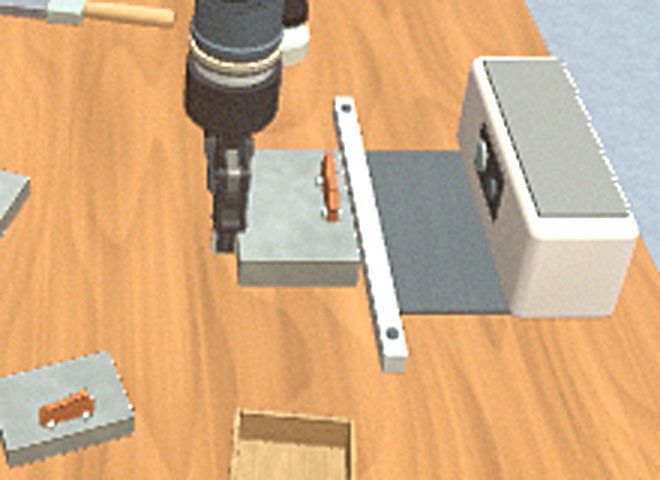

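>>> play_rows --pt "0 0 0.002 0" --pt "0 0 0.004 0" --pt "0 0 0.006 0" --pt "0 0 0.007 0" --pt "0 0 0.007 0"

```text
t: 21.55
tcp_pos: [0.5897, -0.0609, 0.0029]
tool_rot: [0.014, 0.717, -0.01, 0.697]
force: [-6.7, -0.1, 4.0]
finger_gap: 1.0
```

```bash
python3 - <<'E'
from h import *
to()
E
```

```text
t 21.55 tcp [ 0.5897 -0.0609  0.0029] tool x [-0.028  0.007 -1.   ] y [0.033 0.999 0.006] yaw_y 88.1 F [-6.7 -0.1  4. ] gap 1.0
```

>>> play_rows --pt "0 0 0.002 0" --pt "0 0 0.004 0" --pt "0 0 0.006 0" --pt "0 0 0.007 0" --pt "0 0 0.007 0"

```text
t: 22.05
tcp_pos: [0.5908, -0.0606, 0.0029]
tool_rot: [0.014, 0.721, -0.009, 0.692]
force: [-11.8, -2.1, 8.3]
finger_gap: 1.002
```

```bash
python3 - <<'E'
from h import *
to()
d=snapshot("side");q=fit(d,(650,-65,-2),1);crop(d,"pics/side13.png",260,150,420,270,4)
E
```

```text
t 22.05 tcp [ 0.5908 -0.0606  0.0029] tool x [-0.041  0.008 -0.999] y [0.033 0.999 0.007] yaw_y 88.1 F [-11.8  -2.1   8.3] gap 1.0
c [ 0.653  -0.0686] yaw -2.32 score 0.578 | fence x,y -0.0464 -0.0007 rel -0.39
```

View pics/side13.png

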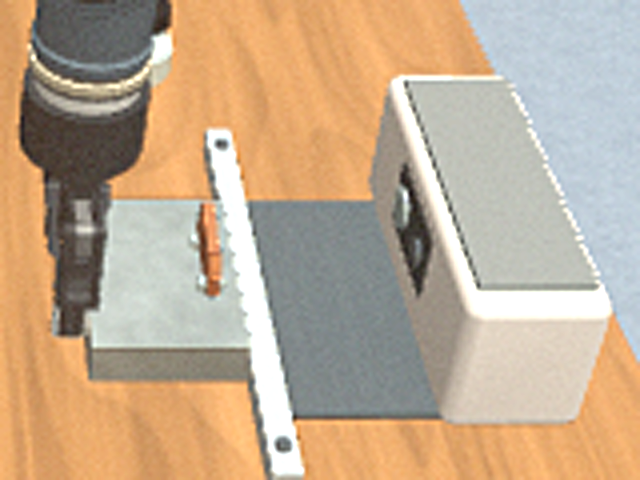

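>>> play_rows --pt "0 0 0.004 0" --pt "0 0 0.007 0" --pt "0 0 0.01 0" --pt "0 0 0.01 0" --pt "0 0 0.01 0"

```text
t: 22.6
tcp_pos: [0.5904, -0.0602, 0.0026]
tool_rot: [0.015, 0.729, -0.008, 0.684]
force: [-20.4, -4.8, 14.0]
finger_gap: 0.997
```

```bash
python3 - <<'E'
from h import *
to((.55,-.06,.004),(.53,-.06,.15),(.36,.4,.22))
E
```

```text
t 22.6 tcp [ 0.5904 -0.0602  0.0026] tool x [-0.064  0.011 -0.998] y [0.032 0.999 0.009] yaw_y 88.2 F [-20.4  -4.8  14. ] gap 1.0
(0.55, -0.06, 0.004) -> [  1.2  -1.1 -40.3] spin 0
(0.53, -0.06, 0.15) -> [-143.2   -0.4  -69.6] spin 0
(0.36, 0.4, 0.22) -> [-197.2  454.5 -258.2] spin 0
```

>>> play_rows --pt "0 -0.001 -0.01 0" --pt "0 -0.001 -0.03 0" --pt "-0.01 -0.001 -0.04 0" --pt "-0.05 0 -0.06 0" --pt "-0.1 0 -0.07 0" --pt "-0.14 0.01 -0.08 0" --pt "-0.195 0.454 -0.258 0" --pt "-0.195 0.454 -0.258 0" --pt "-0.195 0.454 -0.258 0" --pt "-0.195 0.454 -0.258 0" --pt "-0.195 0.454 -0.258 0" --pt "-0.195 0.454 -0.258 0" --pt "-0.195 0.454 -0.258 0" --pt "-0.195 0.454 -0.258 0" --pt "-0.195 0.454 -0.258 0" --pt "-0.195 0.454 -0.258 0" --pt "-0.195 0.454 -0.258 0"

```text
t: 24.3
tcp_pos: [0.3596, 0.4041, 0.2199]
tool_rot: [0.015, 0.728, -0.004, 0.686]
force: [0.4, 0.3, 0.3]
finger_gap: 1.002
```

```bash
python3 - <<'E'
from h import *
to()
for n in("top","side"):
    d=snapshot(n);q=fit(d,(650,-65,0));crop(d,f"pics/{n}14.png",*((225,40,385,240) if n=="top" else (260,150,420,270)),3 if n=="top" else 4)
    cv2.imwrite(f"pics/{n}14f.png",d["image"])
    if n=="top":
        P=cloud(d)
        for (k,u0,v0,u1,v1,a,b) in [("jar",175,120,210,160,.045,.07),("brush",135,180,180,270,.006,.03),("carton",372,145,435,195,.025,.045),("s1",350,205,395,260,.015,.04),("s2",255,240,303,292,.015,.04)]:
            Q=P[v0:v1,u0:u1]; m=(Q[...,2]>a)&(Q[...,2]<b);print(k,cv2.minAreaRect(Q[m][:,:2].astype(np.float32)*1000)[0])
E
```

```text
t 24.3 tcp [0.3596 0.4041 0.2199] tool x [-0.059  0.016 -0.998] y [0.027 1.    0.014] yaw_y 88.5 F [0.4 0.3 0.3] gap 1.0
c [ 0.6506 -0.0662] yaw -1.73 score 0.798 | fence x,y -0.0489 0.0016 rel 0.2
FL [0.7017 0.0023] FR [ 0.6975 -0.1376] BL [0.6037 0.0053] BR [ 0.5995 -0.1346] bx [ 1.   -0.03] by [0.03 1.  ]
jar (667.7523193359375, 192.31878662109375)
brush (463.44781494140625, 266.59130859375)
carton (608.9971923828125, -343.445556640625)
s1 (450.9000244140625, -258.7900390625)
s2 (364.6305847167969, -26.81511688232422)
c [ 0.6516 -0.0672] yaw -2.08 score 0.781 | fence x,y -0.0479 0.0006 rel -0.15
FL [0.7031 0.0009] FR [ 0.698 -0.139] BL [0.6051 0.0045] BR [ 0.6001 -0.1354] bx [ 0.999 -0.036] by [0.036 0.999]
```

View pics/top14.png

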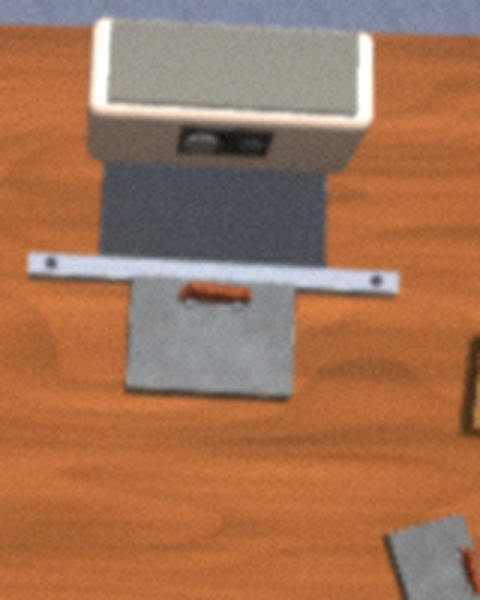

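View pics/side14.png

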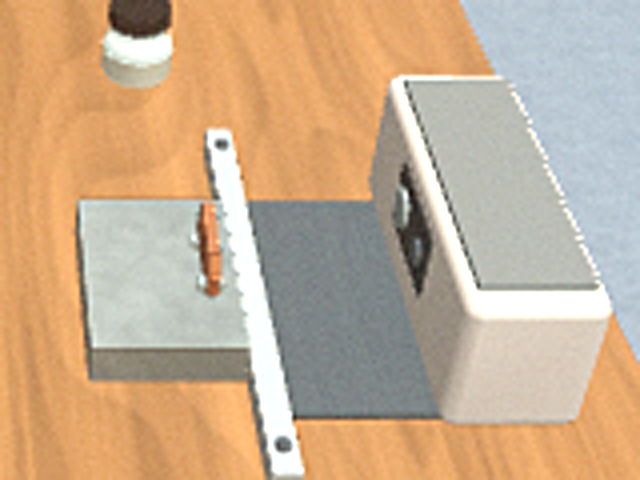

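View pics/top14f.png

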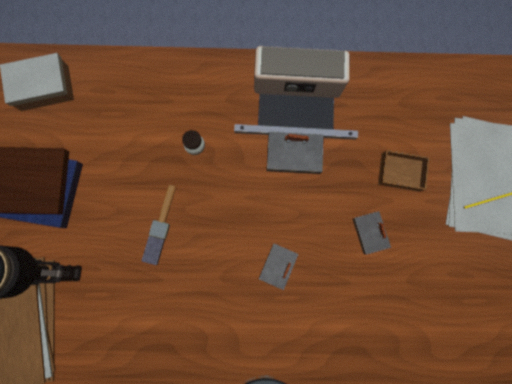

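View pics/side14f.png

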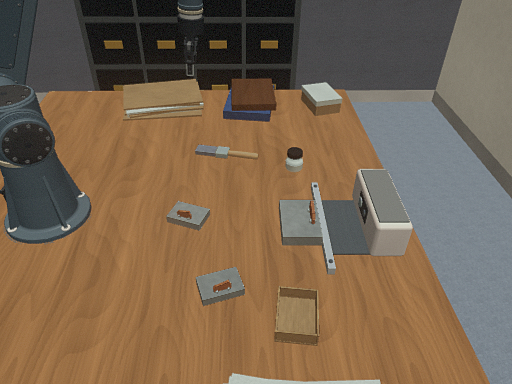

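The base is flush against the fence and centred. The brush is still at (158,225), with its handle tip at (171,186), as before. The jar at (193,141) and carton at (403,171) haven't moved either, and the arm is clear of everything. I'm handing in.

```bash
python3 - <<'E'
from h import *
print(manip.sign_off())
E
```

```text
the job is handed in; nothing more can be done
None
```

The base now stands flat against the fence, square and centred in front of the scanner window. I handed the job in at about 24.4 s, with the arm clear of everything.

- **Turning:** Starting about 74° askew, I turned it with shut-finger pushes at the back-left, front-right, rear of the right end, back-left and front-right corners. That left about 2°. I took out the rest with an open two-finger push on the rear face, about 80 mm clear of the fence.
- **Check before the fence:** About 16 mm short of the fence I withdrew and measured. It was square to within 0.3° and centred to within 1 mm.
- **Final push:** I pushed it against the fence with two fingers until the force rose to about 20 N in x (25 N in all), then withdrew.

**Last checks:**

| View | Base centre to fence face (49 mm = touching) | Off centre along fence | Angle to fence |
|---|---|---|---|
| Top | 48.9 mm | +1.6 mm | +0.2° |
| Side | 47.9 mm | +0.6 mm | −0.15° |

The differences between the views are within the calibration error of about 2 mm.

- **Bystanders:** The jar, carton and both small blocks measured within about 1 mm of where they started.
- **Brush:** Its depth-based centre read about 20 mm different. It sits at the same pixels in both pictures, so I put that down to noise on a low object and judged it unmoved.
- **Sherd:** I planned every move to stay clear of it, and it looks upright and untouched in the last pictures.
- **Other disagreements:** Side-view fits taken while the gripper hid the rear edge read up to 1° askew. Both unobstructed views contradicted them.

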